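# Click down the lid of a screw organiser

## Task

The orange-framed lid has only been laid on the black screw organiser and none of its four yellow latches has caught. Press down round the lid's orange rim, beside one latch and then the next, until all four have clicked over its edge and it lies flush on the tub all round, so that no screws can spill. Only press: do not lift or carry the lid, do not lean on the thin clear window, and leave the small things standing round it where they are.

Things in the scene. Friction and masses are not known exactly. Their poses are not given: they have to be found in the camera images.
- organiser: black plastic screw organiser, a tub 116 mm (its x) by 176 mm (its y), rim 46 mm above the table; stands fast. Origin: centre of its underside on the table; z up. Four yellow sprung latches, 20 mm wide, 59 mm high, stand on its long sides at x = +-62, y = +-66 mm; their hooks reach 3.5 mm inwards over the lid's edge.
- lid: loose springy plastic lid, 0.2 kg: orange frame, clear window in its middle, can twist a little. Outer lip 2.5 mm thick, 6 mm wide, 116 x 176 mm overall; inside it a flat crown 20 mm wide or more, 9 mm above the lip's underside. A plug below centres it in the tub. Origin: centre of the lip's underside, 54 mm above the table at first (lip lying on the slopes of the four hooks), 46 mm when shut.
- window: the thin clear window in the middle of the lid, 66 x 88 mm, 3 mm lower than the crown; origin at the lid's origin; not to be leaned on (10 N or more)
- press_a (a point): point on top of the lid's orange crown beside latch a, marked by three thumb ribs, at (-42, +66) mm in the organiser's x, y (near left at yaw 0). About 63 mm above the table at the start; 55 to 57 mm when clicked, 55 when all are. Pressed straight down with 8 to 18 N it clicks (as do the others); then the tub's rim stops it firmly.
- press_b (a point): point on top of the lid's orange crown beside latch b, marked by three thumb ribs, at (-42, -66) mm in the organiser's x, y (near right at yaw 0). About 63 mm above the table at the start; 55 to 57 mm when clicked, 55 when all are. When one corner is down, others not yet clicked stand at 60 to 66 mm; one press may click a second latch too.
- press_c (a point): point on top of the lid's orange crown beside latch c, marked by three thumb ribs, at (+42, -66) mm in the organiser's x, y (far right at yaw 0). About 63 mm above the table at the start; 55 to 57 mm when clicked, 55 when all are.
- press_d (a point): point on top of the lid's orange crown beside latch d, marked by three thumb ribs, at (+42, +66) mm in the organiser's x, y (far left at yaw 0). About 63 mm above the table at the start; 55 to 57 mm when clicked, 55 when all are. Going round in the order a, b, c, d is easiest.
- latch_a (a joint): hinge (rad) of yellow latch a (near left): 0 upright at rest, grows to 0.03 to 0.08 as the lid's lip bends the hook outwards, springs back to 0 by itself
- latch_b (a joint): hinge (rad) of yellow latch b (near right): 0 upright at rest, grows to 0.03 to 0.08 as the lid's lip bends the hook outwards, springs back to 0 by itself
- latch_c (a joint): hinge (rad) of yellow latch c (far right): 0 upright at rest, grows to 0.03 to 0.08 as the lid's lip bends the hook outwards, springs back to 0 by itself
- latch_d (a joint): hinge (rad) of yellow latch d (far left): 0 upright at rest, grows to 0.03 to 0.08 as the lid's lip bends the hook outwards, springs back to 0 by itself
- screw_jar: glass jar of screws with a red lid, 63 mm across, 80 mm tall; origin under its centre; leave alone
- tape_measure: yellow tape measure, 43 x 90 x 62 mm tall; origin under its centre; leave alone
- marker: white marker pen with a blue cap, 135 mm long, lying; origin under its centre; leave alone
- pencil: red pencil, 150 mm long, 8 mm thick, lying; origin near its middle; leave alone
- mug: white spotted mug, 82 x 114 x 91 mm tall; origin under its centre; leave alone

How it is judged (in metres and radians):
At the end, for the whole second after the job is handed in: All four press points of the lid are within 1.5 mm of fully seated (less than 56.5 mm above the organiser's underside), all four latches have sprung back over the lid's edge (below 0.04 rad), the lid is centred within 4 mm and at rest (z of each of press_a, press_b, press_c, press_d in the frame of organiser below 0.0565 m and value of joint each of latch_a, latch_b, latch_c, latch_d below 0.04 rad and horizontal distance between lid and organiser below 0.004 m and linear speed of lid below 0.01 m/s); the robot touches nothing.
It fails at once if the lid is lifted or carried: part of it rises more than 15 mm above where it lay, or it leaves its place on the tub (z of any of press_a, press_b, press_c, press_d in the frame of organiser above 0.0785 m or horizontal distance between lid and organiser above 0.012 m).
It fails at once if the thin clear window is pressed with more than 10 N (contact force between any of the fingers, the arm and window above 10 N).
It fails at once if another thing on the table is moved more than 15 mm (distance of any of screw_jar, tape_measure, marker, pencil, mug from where it was at the start of the episode above 0.015 m).
It also fails if it takes over 48 s, if anything falls off the work surface, if the arm or the gripper's body presses on something with over 40 N, if the wrist force passes 120 N, or if a joint passes its speed limit or range.

## Robot

A 6-joint arm with a two-finger parallel gripper is mounted at the origin on a cart in front of the work surface, level with it; the furniture and walls round the work are solid. World frame = base frame: x ahead of the robot, y to its left, z up, the work surface at z = 0. Lengths are in m, angles in degrees, forces in N, time in s.
With the tool pointing down it reaches from about 0.25 to 0.725 m from the base axis. Payload 9.7 kg.
Tool frame: the origin (TCP) lies between the finger pads; the fingertips stand 25 mm ahead of it and the grasp point (between the pads) lies 6 mm ahead of it; z points along the fingers, y is the line along which they close (so a half turn about z gives the same grasp; the last joint's range is limited). The gripper opens to 85 mm and grips with 20 to 120 N. Pads are 22 mm wide; open, the fingers measure 114 mm over their backs; the gripper's body (76 mm by 85 mm) begins 54 mm behind the grasp point. The pads swing forward as they close: fully open they stand 13 mm farther back than shut.
Start: joints at [-69.958, 4.979, 10.078, 95.1, 0, 90], TCP at [0.188, -0.517, 0.256] pointing down, gripper open.
Joint ranges: [-179.16, 179.16], [-48.56, 103.87], [-65.8, 70.77], [-126.05, 130.52], [-82.76, 87.17], [-180, 180]. Speed limits (degrees/s): [127.2, 127.2, 147.25, 180, 180, 180].

## Interface

Orientations are given as [roll, pitch, yaw] about the fixed x, y, z axes, in that order (R = Rz(yaw) Ry(pitch) Rx(roll)).
In Python, from workcell import bot gives the robot as it stands.
- The arm moves only by the shell command python3 drive.py 'ROWS' [FORCE]. ROWS is 1 to 5 rows, parted by semicolons, with the numbers parted by spaces; each row has 5 numbers: dx, dy, dz in cm, then a turn about the tool's z in units of 10 degrees, then the finger opening in m; each row is the pose to reach, as a shift and turn from the pose commanded when the command began, along the tool's axes at that moment; what a row does not reach only later rows make up. A row lasts 1/12 s, in which the tool goes at most 0.0417 m and 7.16 degrees, less where a joint would pass 70% of its speed; a pose out of reach is approached as far as the arm can. The fingers move at their own pace and stop on an object; FORCE is the grip in N (left out, the last holds). Time passes only in rows, so rows that do not move let the fingers close. It prints the time, the measured TCP pose, the force, the opening and the grip force at its end. Input that does not fit is refused with a message, and nothing moves.
- bot.get_obs(): the state, without advancing time (a new reading comes with each control period).
- bot.camera(name): name is "scene" or "top" or "wrist"; returns the picture (400x640x3 uint8, blue, green, red); there is no depth.
- bot.camera_info(name): a dict with "mtx" (3x3 intrinsics, pixels), "extrinsics" (4x4, takes a point from camera to world coordinates). Camera axes: x right, y down, z forward; pixel columns grow to the right and rows downward; lengths in m; the calibration is good to about 2 mm. A picture is of the moment at which its call begins: read the wrist's pose just before it. camera_info takes no time and is no camera call; for the wrist camera it gives the pose at the moment of the call.
- bot.job_done(): hands the job in; it is judged then, once.
The state is a dict: "time": time; "q": joint angles; "qd": joint speeds; "joint_efforts": joint torques, N m; "ee_pos": TCP position; "tcp_rot": TCP orientation; "wrist_force": force on the tool from outside, world axes, zero at the start; "torque": the same for the moment, N m; "opening": finger opening in m; "grasp_force": force on a finger pad.
Only numpy, scipy, OpenCV 4.12 (cv2) and the standard library are available. Lean on these libraries where they do the work, as an engineer would, in place of code of your own. Each camera call takes 0.05 s, during which the arm holds its last target. There are 200 camera calls.

## Working session

There is one attempt and no reset: what is moved stays moved. The work goes in short steps, Python scripts to look and compute and a shell command to move; the robot and the scene stay as the last step left them, time stands still between calls to the robot, and variables do not carry over. Pictures are saved under pics/ and viewed, at most 10 in all, crops included, and the job is handed in when it is done.

```bash
ls; mkdir -p pics
python3 - <<'E'
from workcell import bot
import cv2
o=bot.get_obs();print(o['time'],o['ee_pos'],o['tcp_rot'],o['wrist_force'],o['opening'])
for n in('top','scene'):
    cv2.imwrite(f'pics/{n}0.png',bot.camera(n)); c=bot.camera_info(n);print(c['mtx'],c['extrinsics'])
E
```

```text
drive.py
pics
workcell.py
0.0 [ 0.18842488 -0.51649857  0.25556919] [-1.79921503e+02 -2.31670932e-04  2.00421429e+01] [ 0.29650159 -0.08586845  0.27249372] 0.08565989733571343
[[431.96414054   0.         313.64965407]
 [  0.         431.96414054 200.12025267]
 [  0.           0.           1.        ]] [[-0.00497579 -0.9838962   0.17867149  0.34757646]
 [-0.99919132  0.01202084  0.03836923  0.06157236]
 [-0.03989912 -0.17833608 -0.98316036  0.95455304]
 [ 0.          0.          0.          1.        ]]
[[375.95744375   0.         328.27799476]
 [  0.         375.95744375 198.56960507]
 [  0.           0.           1.        ]] [[-0.55924132 -0.60614609  0.5655405  -0.06586198]
 [-0.82899423  0.41235988 -0.37779345  0.46131658]
 [-0.00420819 -0.68010753 -0.7331003   0.79460254]
 [ 0.          0.          0.          1.        ]]
```

View pics/top0.png

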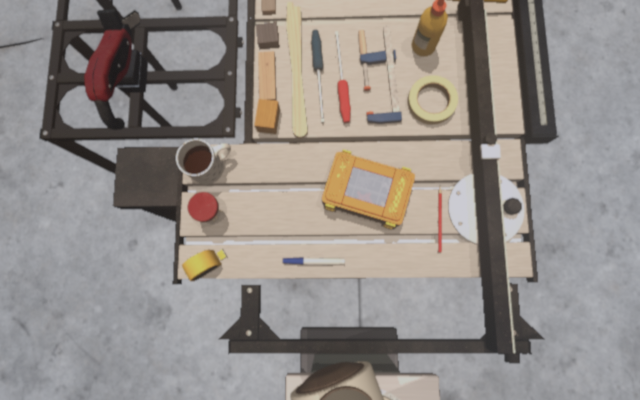

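View pics/scene0.png

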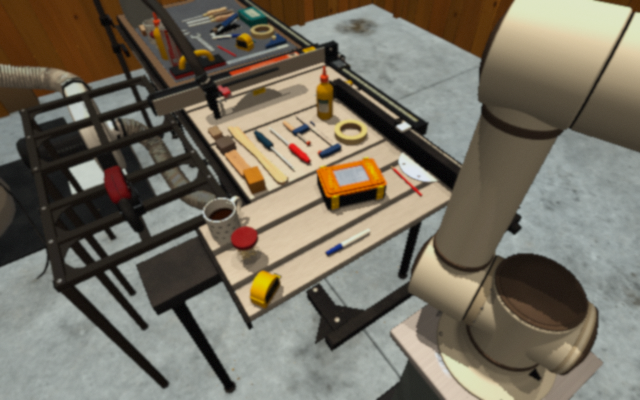

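The top view shows the lid centred near (368,187) px, turned about 15°. A dark rail with a white block at (489,152) in top and (403,127) in scene lies between the arm and the lid, so I'll measure both.

```bash
cat > h.py <<'E'
import numpy as np, cv2
from workcell import bot
def ray(n,uv,ci=None):
    c=ci or bot.camera_info(n);E=np.array(c['extrinsics']);d=np.linalg.inv(c['mtx'])@[uv[0],uv[1],1]
    return E[:3,3],E[:3,:3]@d
def onz(n,uv,z,ci=None):
    o,d=ray(n,uv,ci);return o+d*(z-o[2])/d[2]
def tri(u1,u2,a='top',b='scene'):
    o1,d1=ray(a,u1);o2,d2=ray(b,u2)
    s=np.linalg.lstsq(np.c_[d1,-d2],o2-o1,rcond=None)[0]
    p,q=o1+d1*s[0],o2+d2*s[1];return (p+q)/2,np.linalg.norm(p-q)
def lidrect(n,img,ci=None,z=.060,roi=None):
    hsv=cv2.cvtColor(img,cv2.COLOR_BGR2HSV)
    m=cv2.inRange(hsv,(5,130,90),(28,255,255))
    if roi: 
        k=np.zeros_like(m);k[roi[1]:roi[3],roi[0]:roi[2]]=255;m&=k
    c=max(cv2.findContours(m,cv2.RETR_EXTERNAL,cv2.CHAIN_APPROX_NONE)[0],key=cv2.contourArea)
    P=np.array([onz(n,p[0],z,ci)[:2] for p in c])
    return cv2.minAreaRect((P*1000).astype(np.float32)),c
E
python3 - <<'E'
from h import *
print('rail',tri((489,152),(403,127)))
im=cv2.imread('pics/top0.png');r,c=lidrect('top',im,roi=(300,130,440,250));print(r,cv2.boundingRect(c))
for uv in [(180,278),(535,278),(437,190),(437,250),(320,262)]:print(uv,onz('top',uv,0))
E
```

```text
rail (array([ 0.60074538, -0.26486194,  0.08760967]), np.float64(0.0005676121826077607))
((533.5946044921875, -17.614456176757812), (172.28475952148438, 129.99072265625), 72.18868255615234) (323, 151, 91, 77)
(180, 278) [0.35026246 0.39437853 0.        ]
(535, 278) [ 0.34640878 -0.37293973  0.        ]
(437, 190) [ 0.54063318 -0.17672323  0.        ]
(437, 250) [ 0.40741612 -0.16933846  0.        ]
(320, 262) [0.38318747 0.08559667 0.        ]
```

Run:
```python
import cv2
a=cv2.imread('pics/top0.png')[130:250,300:540];b=cv2.imread('pics/scene0.png')[60:260,280:560]
cv2.imwrite('pics/crop0.png',cv2.vconcat([cv2.resize(a,(560,280),interpolation=2),cv2.resize(b,(420,300),interpolation=2).copy() if 0 else cv2.resize(b,(560,300),interpolation=2)]))
```

```text
(no output)
```

View pics/crop0.png

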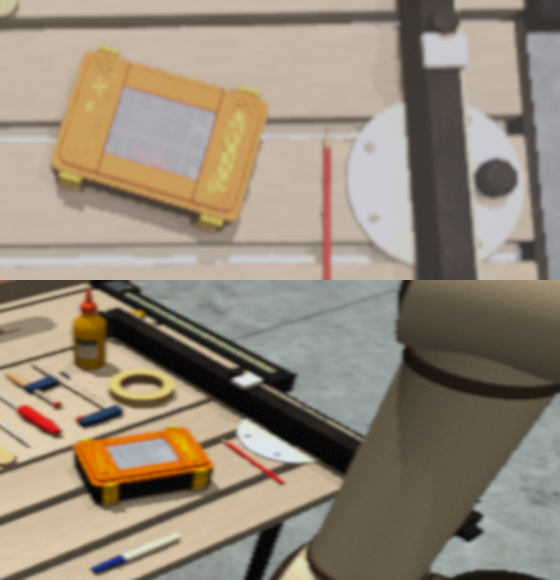

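Lid centre is about (0.534, -0.018), yaw about -18°, and the measured footprint of 172×130 mm fits the given sizes. The rail is about 0.09 m high, and the arm clears it at its present height. I'll move over in steps, turning and closing the fingers.

Units first: shifts go in cm and turns go in units of 10 degrees. So 0.165 m is 16.5, -0.117 m is -11.7, 7 degrees is 0.7.

```bash
python3 drive.py '3.3 -2.34 0 0.7 0.0;6.6 -4.68 0 1.4 0.0;9.9 -7.02 0 2.1 0;13.2 -9.36 0 2.8 0;16.5 -11.7 0 3.5 0' 30
```

```text
time: 0.52
ee_pos: [0.2979, -0.3578, 0.256]
tcp_rot: [-180.0, 0.0, -13.2]
wrist_force: [0.1, 0.1, 0.8]
opening: 0.0255
grasp_force: 0.0
```

In the tool's units: -0.19 m is -19, -0.152 m is -15.2, 3 degrees is 0.3.

```bash
python3 drive.py '1.3 -3.8 0 0.2 0;2.6 -7.6 0 0.3 0;3.9 -11.4 0 0.3 0;5.2 -15.2 0 0.3 0;6.5 -19 0 0.3 0' && python3 drive.py '1.37 -3.8 0 0 0;2.74 -7.6 0 0 0;4.1 -11.4 0 0 0;5.5 -15.2 0 0 0;5.5 -18.2 0 0 0'
python3 - <<'E'
from h import *
o=bot.get_obs();c=bot.camera_info('wrist');im=bot.camera('wrist');cv2.imwrite('pics/w1.png',im)
print(o['ee_pos'],o['tcp_rot']);print(c)
r,k=lidrect('wrist',im,c);print(r,cv2.boundingRect(k))
E
```

```text
time: 0.93
ee_pos: [0.4036, -0.1868, 0.2562]
tcp_rot: [180.0, -0.0, -15.9]
wrist_force: [1.2, -1.2, -1.4]
opening: 0.0
grasp_force: 0.0
time: 1.35
ee_pos: [0.4855, -0.1036, 0.2555]
tcp_rot: [-178.4, 0.1, -12.8]
wrist_force: [-0.1, -0.2, -0.5]
opening: 0.0
grasp_force: 0.0
[ 0.48550537 -0.10363938  0.25552287] [-1.78410192e+02  9.55253055e-02 -1.28272713e+01]
{'mtx': array([[305.81509347,   0.        , 319.02691679],
       [  0.        , 305.81509347, 200.31992172],
       [  0.        ,   0.        ,   1.        ]]), 'extrinsics': array([[-0.22160175, -0.93608208, -0.27320871,  0.5561772 ],
       [-0.97473539,  0.20459599,  0.08961805, -0.12178563],
       [-0.02799244,  0.28616571, -0.95777117,  0.37396742],
       [ 0.        ,  0.        ,  0.        ,  1.        ]])}
((539.4707641601562, -19.930984497070312), (174.3811492919922, 127.32411193847656), 72.37907409667969) (147, 78, 177, 135)
```

View pics/w1.png

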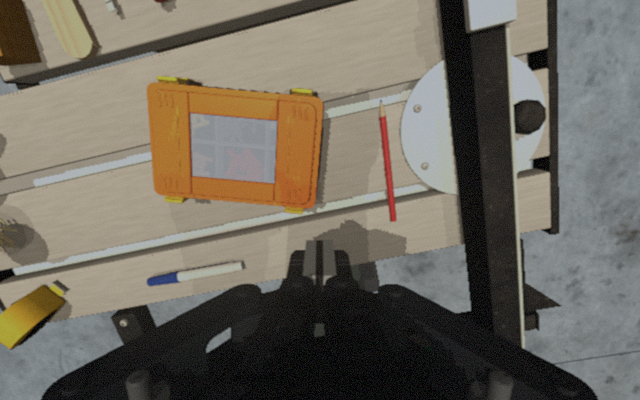

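The wrist view shows the whole lid: window roughly (190–277, 113–185) px, thumb ribs at the crown corners. The arm still lagged, so I'll settle and then measure window and outline.

```bash
python3 drive.py '0 0 0 0 0;0 0 0 0 0;0 0 0 0 0'
python3 - <<'E'
from h import *
o=bot.get_obs();c=bot.camera_info('wrist');im=bot.camera('wrist');cv2.imwrite('pics/w2.png',im)
print(o['ee_pos'],o['tcp_rot'])
r,k=lidrect('wrist',im,c,z=.058);print('outline',r,cv2.boundingRect(k))
f=np.zeros(im.shape[:2],np.uint8);cv2.drawContours(f,[k],-1,255,-1)
h=cv2.cvtColor(im,cv2.COLOR_BGR2HSV);w=f&~cv2.inRange(h,(3,130,60),(32,255,255))
w=cv2.morphologyEx(w,cv2.MORPH_OPEN,np.ones((5,5)))
k2=max(cv2.findContours(w,0,1)[0],key=cv2.contourArea)
P=np.array([onz('wrist',p[0],.061,c)[:2] for p in k2]);print('window',cv2.minAreaRect((P*1000).astype(np.float32)))
t=cv2.imread('pics/top0.png');r,k=lidrect('top',t,z=.058,roi=(300,130,440,250));print(r)
f=np.zeros(t.shape[:2],np.uint8);cv2.drawContours(f,[k],-1,255,-1)
h=cv2.cvtColor(t,cv2.COLOR_BGR2HSV);w=cv2.morphologyEx(f&cv2.inRange(h,(0,0,0),(180,110,255)),cv2.MORPH_OPEN,np.ones((5,5)))
k2=max(cv2.findContours(w,0,1)[0],key=cv2.contourArea)
P=np.array([onz('top',p[0],.061)[:2] for p in k2]);print('window top',cv2.minAreaRect((P*1000).astype(np.float32)))
cv2.imwrite('pics/w2c.png',cv2.resize(im[:,100:560],(690,600)))
E
```

```text
time: 1.65
ee_pos: [0.4837, -0.1056, 0.2565]
tcp_rot: [-178.5, 0.0, -13.1]
wrist_force: [-0.3, 0.4, -0.6]
opening: -0.0
grasp_force: 0.0
[ 0.48366072 -0.10558004  0.25647668] [-1.78451217e+02  3.48533780e-02 -1.30709011e+01]
outline ((539.18896484375, -19.238021850585938), (175.5194549560547, 127.93502807617188), 72.30532836914062) (145, 77, 176, 135)
window ((539.5042114257812, -18.336074829101562), (88.58094787597656, 65.38685607910156), 72.26143646240234)
((534.0103759765625, -17.791465759277344), (172.66993713378906, 130.2813262939453), 72.18867492675781)
window top ((537.9100341796875, -18.64136505126953), (89.721923828125, 67.12631225585938), 72.2582778930664)
```

View pics/w2c.png

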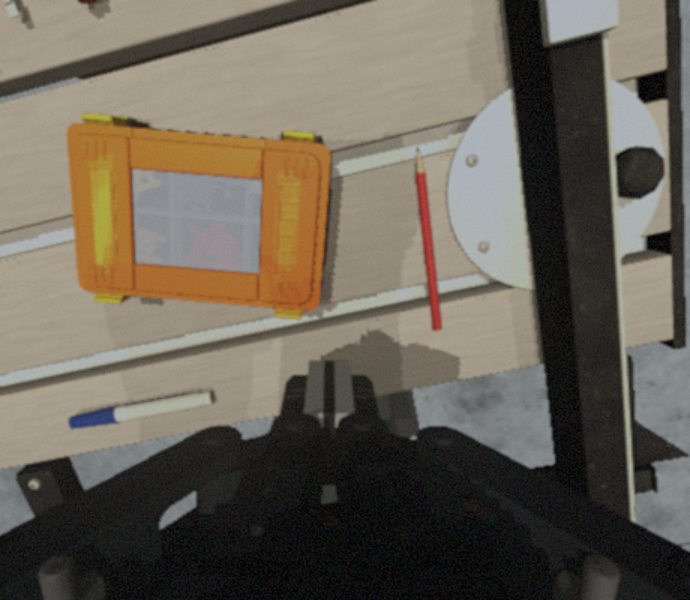

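Window from both views agrees (88.6×65.4 mm, centre about (0.539, -0.0185), yaw -17.7°; top differs by under 2 mm). Now go to press_a.

```bash
cat >> h.py <<'E'
from scipy.spatial.transform import Rotation as Ro
C=np.array([.539,-.0185]);Y=-17.7
PT=dict(a=(-42,66),b=(-42,-66),c=(42,-66),d=(42,66))
def delta(k,ztip):
    o=bot.get_obs();R=Ro.from_euler('xyz',o['tcp_rot'],degrees=True).as_matrix()
    p=C+(Ro.from_euler('z',Y,degrees=True).as_matrix()@[*PT[k],0])[:2]/1000
    tip=np.array(o['ee_pos'])+R[:,2]*.025
    print(k,'target',p.round(4),'tip',tip.round(4),'F',np.round(o['wrist_force'],1),'rot',np.round(o['tcp_rot'],1),'delta',(R.T@([*p,ztip]-tip)).round(4))
def zcheck():
    for k in 'abcd': delta(k,.1)
E
python3 -c "
from h import *
delta('a',.1)"
```

```text
a target [0.5191 0.0571] tip [ 0.4839 -0.1049  0.2316] F [ 0.1 -0.5 -0.1] rot [-178.4    0.   -13.1] delta [-0.0023 -0.1622  0.136 ]
```

In the tool's units: -0.162 m is -16.2, -0.14 m is -14, 5 degrees is 0.5.

```bash
python3 drive.py '0 -3.8 0.5 0.2 0;0 -7.6 1.5 0.5 0;-0.1 -11 3 0.5 0;-0.2 -14 5 0.5 0;-0.23 -16.2 7.5 0.5 0' && python3 drive.py '0 0 0 0 0;0 0 0 0 0;0 0 0 0 0'>/dev/null; python3 -c "
from h import *
delta('a',.08)"
```

```text
time: 2.12
ee_pos: [0.4781, -0.1116, 0.2203]
tcp_rot: [-176.7, 0.2, -14.8]
wrist_force: [-0.6, 0.6, -0.7]
opening: -0.0001
grasp_force: 0.0
a target [0.5191 0.0571] tip [ 0.4786 -0.1095  0.1962] F [0.7 0.8 0.1] rot [-176.7    0.2  -14.8] delta [-0.0029 -0.1645  0.1259]
```

```bash
python3 -c "
from h import *
o=bot.get_obs();print(np.round(o['q'],1),np.round(o['qd'],2),np.round(o['joint_efforts'],1),o['wrist_force'],o['torque'])"
```

```text
[-14.8  -3.5  -2.4  91.3   3.3 179.9] [ 0.11  0.02  0.81  0.12  0.13 -0.04] [ -0.1 -42.5  46.    0.    0.2   0. ] [0.65721909 0.81173992 0.14369053] [-0.09128238  0.01458601  0.02236688]
```
Joint 6 at limit 180 (q1 -70→ q6 90, yaw 20; now q1 -15, q6 180 -> yaw -15). yaw = q1 - q6 + const: 20 = -70 -90+180 ✓.. so q6 = 180 + q1 - yaw... = -15 -180+180=-15 ✓. So yaw with q1≈6 needs q6 = q1+180-yaw ≤180 → yaw ≥ q1. Alternative: yaw +162 (turn half): q6 = 0 ... or yaw 72: q6 = 6+180-72=114. Half turn: 180°=25 rows ≈2.1 s. Or 90° turn to yaw 72: tool y along lid x, finger extents 29mm in lid x: 42±14.5 -> 56.5 — hmm 2 mm from hook (but the fingers at closed maybe overall 29 at backs; tips narrower). Do the half-turn: turn tool z by -180 (tool z down: + decreases yaw; so -). Just 25 rows, 5 commands × -36°... max 7.16/row → -35 per command. From -14.8 → 162.3: increase of 177: 5 commands. Also the tilt: with roll -176.7 — tilt in tool frame persists, 3.3°. Can tilt be corrected? Drive only turns about tool z. "shift from the pose commanded when the command began" — commanded target pose may be untilted target while arm approached as it can; or the commanded is the approached pose. Earlier message: first tilt after command 2 first part(180, -15.9), and then tilt. After unsaturating we'll see. If tilt persists, 3.3° tilt about... acceptable: pressing surfaces at 22mm width*sin3.3=1.3mm. Fine.

Joint 6 sits at its 180° limit, so I'll use the equivalent orientation half a turn round.

In the tool's units: -35 degrees is -3.5.

```bash
python3 drive.py '0 0 0 -0.7 0;0 0 0 -1.4 0;0 0 0 -2.1 0;0 0 0 -2.8 0;0 0 0 -3.5 0'; python3 -c "
from h import *
delta('a',.1);print(bot.get_obs()['q'].round(1))"
```

```text
time: 2.78
ee_pos: [0.4787, -0.1109, 0.2216]
tcp_rot: [-177.2, -1.8, 20.6]
wrist_force: [0.2, -0.5, 0.4]
opening: -0.0002
grasp_force: 0.0
a target [0.5191 0.0571] tip [ 0.479  -0.1095  0.1966] F [ 0.2 -0.5  0.4] rot [-177.2   -1.8   20.6] delta [ 0.093  -0.1369  0.1064]
[-14.8  -3.5  -2.4  91.3   3.3 144.6]
```

In the tool's units: -0.137 m is -13.7, 0.093 m is 9.3, -35 degrees is -3.5.

```bash
python3 drive.py '1.9 -2.7 0 -0.7 0;3.7 -5.5 0 -1.4 0;5.6 -8.2 0 -2.1 0;7.4 -11 0 -2.8 0;9.3 -13.7 0 -3.5 0'; for i in 1 2 3; do python3 drive.py '0 0 0 -0.7 0;0 0 0 -1.4 0;0 0 0 -2.1 0;0 0 0 -2.8 0;0 0 0 -3.55 0' >/dev/null; done; python3 -c "
from h import *
delta('a',.08);print(bot.get_obs()['time'],bot.get_obs()['q'].round(1))"
```

```text
time: 3.2
ee_pos: [0.5185, 0.0512, 0.2314]
tcp_rot: [-178.7, -3.1, 55.5]
wrist_force: [1.2, -0.4, 0.0]
opening: 0.0004
grasp_force: 0.0
a target [0.5191 0.0571] tip [0.5187 0.0511 0.2062] F [ 0.1 -0.3 -0.8] rot [176.7  -0.4 161.1] delta [ 0.0007 -0.0014  0.1263]
4.45 [ 3.9 -0.4  1.7 91.2  3.2 22.8]
```

In the tool's units: -0.0014 m is -0.14, 0.126 m is 12.6.

```bash
python3 drive.py '0 0 3.5 0 0;0 -0.1 7 0 0;0.07 -0.14 10 0 0;0.07 -0.14 12 0 0;0.07 -0.14 12.6 0 0'; python3 drive.py '0 0 0 0 0'>/dev/null; python3 -c "
from h import *
delta('a',.055)
im=bot.camera('wrist');cv2.imwrite('pics/w3.png',im[100:])"
```

```text
time: 4.87
ee_pos: [0.517, 0.0557, 0.1015]
tcp_rot: [176.8, -0.7, 160.8]
wrist_force: [-1.0, 0.9, -0.1]
opening: 0.0002
grasp_force: 0.0
a target [0.5191 0.0571] tip [0.5181 0.0571 0.0788] F [ 0.1 -0.1  0.4] rot [176.8  -0.6 160.8] delta [-0.0011 -0.001   0.0237]
```

View pics/w3.png

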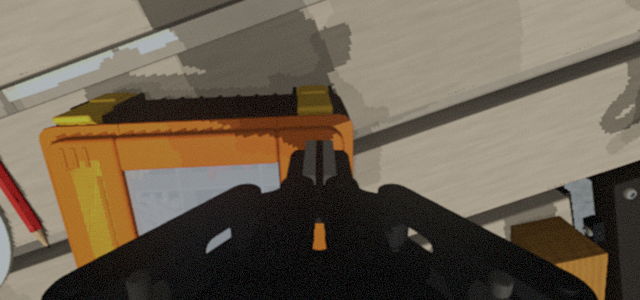

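The fingertips (about (320,155) px) stand over the crown beside the yellow latch at (314,98), clear of the window. Press in small steps.

In the tool's units: 0.019 m is 1.9, 0.017 m is 1.7.

```bash
python3 drive.py '0 0 0.5 0 0;-0.1 -0.1 1 0 0;-0.1 -0.1 1.4 0 0;-0.1 -0.1 1.7 0 0;-0.1 -0.1 1.9 0 0'; python3 -c "
from h import *
delta('a',.055)"; python3 drive.py '0 0 0.1 0 0;0 0 0.2 0 0;0 0 0.3 0 0;0 0 0.4 0 0';python3 -c "
from h import *
delta('a',.055)"
```

```text
time: 5.42
ee_pos: [0.5199, 0.0553, 0.0862]
tcp_rot: [176.7, -0.4, 160.7]
wrist_force: [0.4, -0.6, 8.4]
opening: -0.0001
grasp_force: 4.6
a target [0.5191 0.0571] tip [0.5202 0.0568 0.0613] F [ 0.4 -0.6  8.4] rot [176.7  -0.4 160.7] delta [ 0.0012 -0.0004  0.0063]
time: 5.75
ee_pos: [0.5201, 0.0557, 0.083]
tcp_rot: [176.7, -0.4, 160.7]
wrist_force: [-0.1, -0.6, -0.7]
opening: -0.0001
grasp_force: 0.0
a target [0.5191 0.0571] tip [0.5205 0.0571 0.058 ] F [-0.1 -0.6 -0.7] rot [176.7  -0.4 160.7] delta [ 0.0013 -0.0006  0.003 ]
```

Force fell from 8 N to 0: a has clicked. Press slightly further to confirm the firm stop.

In the tool's units: 0.003 m is 0.3, 0.002 m is 0.2.

```bash
python3 drive.py '0 0 0.1 0 0;0 0 0.2 0 0;0 0 0.3 0 0'; python3 drive.py '0 0 0.1 0 0;0 0 0.1 0 0'
```

```text
time: 6.0
ee_pos: [0.5201, 0.0557, 0.0813]
tcp_rot: [176.7, -0.3, 160.7]
wrist_force: [-10.2, -2.0, 28.9]
opening: 0.0001
grasp_force: 14.7
time: 6.17
ee_pos: [0.5201, 0.0558, 0.0812]
tcp_rot: [176.6, -0.3, 160.7]
wrist_force: [-9.7, -2.9, 28.1]
opening: -0.0004
grasp_force: 14.4
```

Firm stop at tip height about 56 mm. Up, and on to b.

In the tool's units: -0.025 m is -2.5, -0.03 m is -3.

```bash
python3 drive.py '0 0 -1 0 0;0 0 -2.5 0 0;0 0 -3 0 0;0 0 -3 0 0';python3 -c "
from h import *
delta('b',.08)"
```

```text
time: 6.5
ee_pos: [0.5197, 0.0541, 0.1087]
tcp_rot: [176.7, -0.4, 160.7]
wrist_force: [0.3, 0.1, 0.1]
opening: 0.0001
grasp_force: 0.0
b target [ 0.4789 -0.0686] tip [0.52   0.0556 0.0838] F [0.3 0.1 0.1] rot [176.7  -0.4 160.7] delta [-0.0022 -0.1308 -0.0038]
```

In the tool's units: -0.131 m is -13.1, -0.1 m is -10.

```bash
python3 drive.py '0 -3 -0.2 0 0;-0.1 -6.5 -0.4 0 0;-0.2 -10 -0.4 0 0;-0.22 -13.1 -0.4 0 0;-0.22 -13.1 -0.4 0 0';python3 drive.py '0 0 0 0 0;0 0 0 0 0'>/dev/null;python3 -c "
from h import *
delta('b',.064)"
```

```text
time: 6.92
ee_pos: [0.476, -0.0738, 0.1027]
tcp_rot: [176.8, -0.6, 160.5]
wrist_force: [-0.4, -0.2, 0.8]
opening: 0.0002
grasp_force: 0.0
b target [ 0.4789 -0.0686] tip [ 0.478  -0.0687  0.0785] F [ 0.1  0.4 -0. ] rot [176.7  -0.5 160.7] delta [-0.001  -0.0005  0.0145]
```

```bash
python3 drive.py '-0.1 0 0.6 0 0;-0.1 0 1.2 0 0;-0.1 0 1.5 0 0;-0.1 0 1.7 0 0;-0.1 0 1.8 0 0'; python3 drive.py '0 0 0.1 0 0;0 0 0.2 0 0;0 0 0.3 0 0;0 0 0.4 0 0';python3 -c "
from h import *
delta('b',.055)"
```

```text
time: 7.5
ee_pos: [0.4792, -0.0691, 0.0861]
tcp_rot: [176.7, -0.5, 160.8]
wrist_force: [-2.2, -0.1, 7.8]
opening: -0.0002
grasp_force: 3.9
time: 7.83
ee_pos: [0.4791, -0.069, 0.082]
tcp_rot: [176.7, -0.5, 160.8]
wrist_force: [0.2, 0.0, -0.3]
opening: 0.0002
grasp_force: 0.3
b target [ 0.4789 -0.0686] tip [ 0.4794 -0.0676  0.057 ] F [ 0.2  0.  -0.3] rot [176.7  -0.5 160.8] delta [ 0.0001 -0.0012  0.002 ]
```

In the tool's units: 0.002 m is 0.2, 0.001 m is 0.1.

```bash
python3 drive.py '0 0 0.1 0 0;0 0 0.2 0 0;0 0 0.2 0 0'; python3 drive.py '0 0 -1 0 0;0 0 -2.5 0 0;0 0 -3 0 0;0 0 -3 0 0';python3 -c "
from h import *
delta('c',.08)"
```

```text
time: 8.08
ee_pos: [0.4793, -0.0691, 0.0813]
tcp_rot: [176.7, -0.4, 160.8]
wrist_force: [-4.8, 0.1, 12.1]
opening: 0.0001
grasp_force: 6.5
time: 8.42
ee_pos: [0.4795, -0.071, 0.1113]
tcp_rot: [176.7, -0.4, 160.7]
wrist_force: [-0.0, 0.2, 0.0]
opening: -0.0001
grasp_force: 0.0
c target [ 0.5589 -0.0941] tip [ 0.4798 -0.0696  0.0864] F [-0.   0.2  0. ] rot [176.7  -0.4 160.7] delta [-0.0828  0.0026  0.006 ]
```

b clicked and stopped firmly at the same height. On to c.

In the tool's units: -0.083 m is -8.3, -0.06 m is -6.

```bash
python3 drive.py '-3 0.1 0 0 0;-6 0.2 0.2 0 0;-8.3 0.26 0.5 0 0;-8.3 0.26 0.6 0 0';python3 drive.py '0 0 0 0 0;0 0 0 0 0'>/dev/null;python3 -c "
from h import *
delta('c',.064)"
```

```text
time: 8.75
ee_pos: [0.5606, -0.0964, 0.1014]
tcp_rot: [176.7, -0.5, 160.7]
wrist_force: [-0.0, 0.2, -1.1]
opening: 0.0003
grasp_force: 0.0
c target [ 0.5589 -0.0941] tip [ 0.5574 -0.0938  0.0776] F [-0.9 -1.5  0.3] rot [176.7  -0.6 160.7] delta [-0.0017 -0.0006  0.0135]
```

```bash
python3 drive.py '-0.1 0 0.6 0 0;-0.1 0 1.2 0 0;-0.1 0 1.4 0 0;-0.1 0 1.6 0 0;-0.1 0 1.7 0 0'; python3 drive.py '0 0 0.1 0 0;0 0 0.2 0 0;0 0 0.3 0 0;0 0 0.4 0 0';python3 -c "
from h import *
delta('c',.055)"
```

```text
time: 9.33
ee_pos: [0.5587, -0.0948, 0.0865]
tcp_rot: [176.7, -0.5, 160.7]
wrist_force: [-3.0, 0.4, 5.7]
opening: -0.0001
grasp_force: 2.6
time: 9.67
ee_pos: [0.5591, -0.0948, 0.084]
tcp_rot: [176.7, -0.4, 160.7]
wrist_force: [-6.8, -0.3, 13.8]
opening: 0.0
grasp_force: 7.0
c target [ 0.5589 -0.0941] tip [ 0.5594 -0.0934  0.059 ] F [-6.8 -0.3 13.8] rot [176.7  -0.4 160.7] delta [ 0.0001 -0.0011  0.004 ]
```

In the tool's units: 0.003 m is 0.3, 0.002 m is 0.2.

```bash
python3 drive.py '0 0 0.1 0 0;0 0 0.2 0 0;0 0 0.3 0 0';python3 -c "
from h import *
delta('c',.055)"
```

```text
time: 9.92
ee_pos: [0.5596, -0.0946, 0.0804]
tcp_rot: [176.7, -0.4, 160.7]
wrist_force: [-5.5, 0.4, 17.2]
opening: -0.0
grasp_force: 8.8
c target [ 0.5589 -0.0941] tip [ 0.5599 -0.0932  0.0554] F [-5.5  0.4 17.2] rot [176.7  -0.4 160.7] delta [ 0.0006 -0.0012  0.0003]
```

In the tool's units: 0.001 m is 0.1.

```bash
python3 drive.py '0 0 0.1 0 0;0 0 0.1 0 0'; python3 drive.py '0 0 -1 0 0;0 0 -2.5 0 0;0 0 -3 0 0;0 0 -3 0 0';python3 -c "
from h import *
delta('d',.08)"
```

```text
time: 10.08
ee_pos: [0.5596, -0.0946, 0.0804]
tcp_rot: [176.7, -0.4, 160.7]
wrist_force: [-4.4, -0.0, 13.9]
opening: -0.0002
grasp_force: 7.2
time: 10.42
ee_pos: [0.5597, -0.0963, 0.11]
tcp_rot: [176.7, -0.3, 160.7]
wrist_force: [1.4, -0.0, -0.1]
opening: 0.0001
grasp_force: 0.0
d target [0.5991 0.0316] tip [ 0.56   -0.0949  0.085 ] F [ 1.4 -0.  -0.1] rot [176.7  -0.3 160.7] delta [0.0049 0.1318 0.0127]
```

```bash
python3 drive.py '0.1 3.5 0.2 0 0;0.2 7 0.4 0 0;0.4 10.5 0.7 0 0;0.5 13.2 1.1 0 0;0.5 13.2 1.27 0 0';python3 drive.py '0 0 0 0 0;0 0 0 0 0'>/dev/null;python3 -c "
from h import *
delta('d',.064)"
```

```text
time: 10.83
ee_pos: [0.5985, 0.0348, 0.1022]
tcp_rot: [176.7, -0.5, 161.0]
wrist_force: [0.1, 0.1, 0.5]
opening: 0.0002
grasp_force: 0.0
d target [0.5991 0.0316] tip [0.5977 0.0319 0.0776] F [-0.4  0.   0.3] rot [176.8  -0.5 160.8] delta [-0.0015 -0.0005  0.0136]
```

In the tool's units: 0.017 m is 1.7, 0.016 m is 1.6.

```bash
python3 drive.py '-0.1 0 0.6 0 0;-0.1 0 1.2 0 0;-0.1 0 1.4 0 0;-0.1 0 1.6 0 0;-0.1 0 1.7 0 0'; python3 drive.py '0 0 0.1 0 0;0 0 0.2 0 0;0 0 0.3 0 0;0 0 0.4 0 0'; python3 drive.py '0 0 0.1 0 0;0 0 0.2 0 0;0 0 0.3 0 0';python3 -c "
from h import *
delta('d',.055)"
```

```text
time: 11.42
ee_pos: [0.5987, 0.0307, 0.086]
tcp_rot: [176.7, -0.5, 160.7]
wrist_force: [-1.0, -0.5, 1.9]
opening: -0.0
grasp_force: 1.0
time: 11.75
ee_pos: [0.5991, 0.0316, 0.0836]
tcp_rot: [176.7, -0.4, 160.7]
wrist_force: [-6.0, 1.1, 10.1]
opening: 0.0001
grasp_force: 5.5
time: 12.0
ee_pos: [0.5994, 0.0316, 0.0801]
tcp_rot: [176.7, -0.4, 160.7]
wrist_force: [-5.0, -1.0, 13.0]
opening: 0.0
grasp_force: 6.7
d target [0.5991 0.0316] tip [0.5997 0.033  0.0552] F [-5. -1. 13.] rot [176.7  -0.4 160.7] delta [ 0.0001 -0.0015  0.0001]
```

d is down too (55 mm, firm). Raise and retouch a, b and c to check that they stayed down.

In the tool's units: -0.03 m is -3, -0.025 m is -2.5.

```bash
python3 drive.py '0 0 -1 0 0;0 0 -2.5 0 0;0 0 -3 0 0;0 0 -3 0 0';python3 -c "
from h import *
delta('a',.075)"
```

```text
time: 12.33
ee_pos: [0.5996, 0.0299, 0.1112]
tcp_rot: [176.7, -0.3, 160.7]
wrist_force: [0.7, -0.1, 0.4]
opening: 0.0003
grasp_force: 0.0
a target [0.5191 0.0571] tip [0.6    0.0313 0.0862] F [ 0.7 -0.1  0.4] rot [176.7  -0.3 160.7] delta [ 0.0848 -0.003   0.0116]
```

In the tool's units: 0.084 m is 8.4, 0.06 m is 6.

```bash
python3 drive.py '3 -0.1 0 0 0;6 -0.2 0.3 0 0;8.4 -0.3 0.8 0 0;8.4 -0.3 1.1 0 0;8.4 -0.3 1.7 0 0';python3 drive.py '0 0 0.5 0 0;0 0 0.75 0 0;0 0 0.95 0 0;0 0 1.1 0 0;0 0 1.2 0 0';python3 -c "
from h import *
delta('a',.055)"
```

```text
time: 12.75
ee_pos: [0.5183, 0.0561, 0.093]
tcp_rot: [176.7, -0.4, 160.8]
wrist_force: [0.6, -0.3, 0.2]
opening: 0.0001
grasp_force: 0.0
time: 13.17
ee_pos: [0.5191, 0.0563, 0.0806]
tcp_rot: [176.7, -0.5, 160.7]
wrist_force: [0.3, 0.7, -0.5]
opening: -0.0001
grasp_force: 0.0
a target [0.5191 0.0571] tip [0.5194 0.0577 0.0557] F [ 0.3  0.7 -0.5] rot [176.7  -0.5 160.7] delta [ 0.0001 -0.0007  0.0006]
```

No contact at 55.7 mm, so a is fully seated. Now b and c the same way.

```bash
python3 drive.py '0 0 -2 0 0;-0.1 -3.5 -3 0 0;-0.2 -7 -3 0 0;-0.22 -10.5 -3 0 0;-0.22 -13.1 -2.7 0 0';python3 drive.py '0 0 0.5 0 0;0 0 0.5 0 0'>/dev/null;python3 -c "
from h import *
delta('b',.0555)"
```

```text
time: 13.58
ee_pos: [0.4771, -0.0712, 0.1011]
tcp_rot: [176.7, -0.4, 160.7]
wrist_force: [0.3, 0.1, 0.4]
opening: 0.0002
grasp_force: 0.0
b target [ 0.4789 -0.0686] tip [ 0.4773 -0.0685  0.0698] F [-0.1 -0.1 -0.2] rot [176.7  -0.5 160.6] delta [-0.0017 -0.0003  0.0143]
```

In the tool's units: 0.0143 m is 1.43, 0.0138 m is 1.38.

```bash
python3 drive.py '-0.1 0 0.6 0 0;-0.1 0 1 0 0;-0.1 0 1.25 0 0;-0.1 0 1.38 0 0;-0.1 0 1.43 0 0';python3 -c "
from h import *
delta('b',.055)"; python3 drive.py '0 0 -1.5 0 0;-2 0 -2.5 0 0;-5 0.1 -2.5 0 0;-8.3 0.26 -2.3 0 0;-8.3 0.26 -2 0 0';python3 drive.py '0 0 0 0 0;0 0 0 0 0'>/dev/null;python3 -c "
from h import *
delta('c',.0555)"
```

```text
time: 14.17
ee_pos: [0.4785, -0.0678, 0.0808]
tcp_rot: [176.7, -0.5, 160.8]
wrist_force: [0.1, 0.3, 0.3]
opening: -0.0002
grasp_force: 0.0
b target [ 0.4789 -0.0686] tip [ 0.4788 -0.0664  0.0558] F [0.1 0.3 0.3] rot [176.7  -0.5 160.8] delta [-0.0008 -0.0021  0.0007]
time: 14.58
ee_pos: [0.5617, -0.0954, 0.0994]
tcp_rot: [176.7, -0.4, 160.8]
wrist_force: [-1.0, 0.0, -0.2]
opening: -0.0002
grasp_force: 0.0
c target [ 0.5589 -0.0941] tip [ 0.5572 -0.0927  0.0751] F [-0.5  0.1 -0. ] rot [176.7  -0.6 160.8] delta [-0.0023 -0.0019  0.0195]
```

In the tool's units: 0.0195 m is 1.95, 0.0185 m is 1.85.

```bash
python3 drive.py '-0.1 -0.1 0.8 0 0;-0.1 -0.1 1.5 0 0;-0.1 -0.1 1.7 0 0;-0.1 -0.1 1.85 0 0;-0.1 -0.1 1.95 0 0';python3 -c "
from h import *
delta('c',.055)"; python3 drive.py '0 0 -1.5 0 0;0 0 -2.5 0 0;0.5 3.5 -2.5 0 0;0.5 7 -2.2 0 0;0.5 10 -2 0 0'; python3 drive.py '0 3.2 0 0 0;0 3.2 0 0 0;0 3.2 0 0 0';python3 -c "
from h import *
delta('d',.0555)"
```

```text
time: 15.17
ee_pos: [0.558, -0.0945, 0.0809]
tcp_rot: [176.7, -0.5, 160.7]
wrist_force: [-0.1, 0.3, -1.1]
opening: -0.0003
grasp_force: 0.0
c target [ 0.5589 -0.0941] tip [ 0.5583 -0.0931  0.056 ] F [-0.1  0.3 -1.1] rot [176.7  -0.5 160.7] delta [-0.001  -0.0008  0.0009]
time: 15.58
ee_pos: [0.5871, 0.0012, 0.1081]
tcp_rot: [176.7, -0.4, 160.7]
wrist_force: [-0.3, -0.3, -0.6]
opening: 0.0001
grasp_force: 0.0
time: 15.83
ee_pos: [0.5974, 0.0317, 0.1092]
tcp_rot: [176.7, -0.4, 160.9]
wrist_force: [0.1, -0.8, -0.1]
opening: -0.0003
grasp_force: 0.0
d target [0.5991 0.0316] tip [0.5977 0.0331 0.0843] F [ 0.1 -0.8 -0.1] rot [176.7  -0.4 160.9] delta [-0.002  -0.0026  0.0286]
```

Last, touch d, then withdraw and look.

```bash
python3 drive.py '-0.1 -0.1 1.2 0 0;-0.1 -0.1 2.2 0 0;-0.1 -0.1 2.55 0 0;-0.1 -0.1 2.75 0 0;-0.1 -0.1 2.86 0 0';python3 -c "
from h import *
delta('d',.055)"; python3 drive.py '0 0 -3 0 0;0 0 -6 0 0;2 0 -9 0 0;5 0 -12 0 0;8 0 -14 0 0'; python3 drive.py '3 0 0 0 0;3 0 0 0 0;3 0 0 0 0' >/dev/null;python3 -c "
from h import *
delta('d',.0555);c=bot.camera_info('wrist');im=bot.camera('wrist');cv2.imwrite('pics/w4.png',im)
cv2.imwrite('pics/s4.png',bot.camera('scene'))"
```

```text
time: 16.25
ee_pos: [0.597, 0.0295, 0.0801]
tcp_rot: [176.8, -0.5, 160.7]
wrist_force: [-7.2, -0.6, 14.1]
opening: 0.0003
grasp_force: 6.8
d target [0.5991 0.0316] tip [0.5973 0.0309 0.0552] F [-7.2 -0.6 14.1] rot [176.8  -0.5 160.7] delta [-0.0015  0.0012  0.0002]
time: 16.67
ee_pos: [0.5203, 0.0482, 0.2223]
tcp_rot: [176.7, -0.4, 160.6]
wrist_force: [-0.2, -0.1, 0.4]
opening: -0.0001
grasp_force: 0.0
d target [0.5991 0.0316] tip [0.492  0.0601 0.1963] F [0.3 0.7 0.3] rot [176.7  -0.4 160.7] delta [-0.1115  0.0003  0.1403]
```

View pics/w4.png

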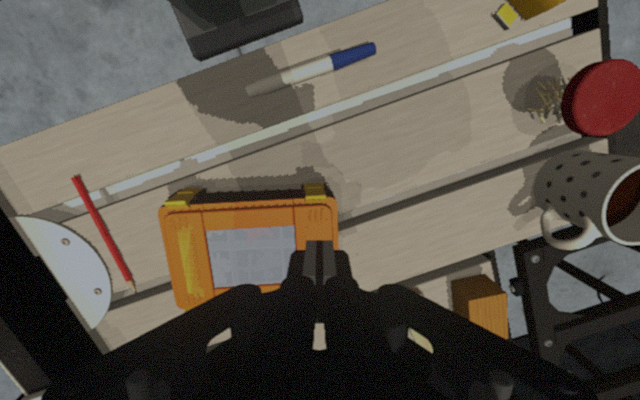

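The lid looks in place and all the small things stand undisturbed. d alone showed 14 N at 55.2 mm on the retouch, so I'll check it at 57 mm: if it isn't clicked, it would press back there.

In the tool's units: -0.1105 m is -11.05, 0.11 m is 11.

```bash
python3 drive.py '-3.5 0 2 0 0;-7 0 4 0 0;-10 0 6 0 0;-11.05 0 9 0 0;-11.05 0 11 0 0'; python3 drive.py '0 0 1 0 0;0 0 1.8 0 0'>/dev/null; python3 -c "
from h import *
delta('d',.058)"
```

```text
time: 17.43
ee_pos: [0.5997, 0.027, 0.1051]
tcp_rot: [176.8, -0.7, 160.6]
wrist_force: [-0.4, 0.3, -0.9]
opening: 0.0
grasp_force: 0.0
d target [0.5991 0.0316] tip [0.5979 0.0306 0.0645] F [-0.5 -0.1  0.5] rot [176.8  -0.7 160.7] delta [-0.0008  0.001   0.0065]
```

In the tool's units: 0.0045 m is 0.45, 0.004 m is 0.4.

```bash
python3 drive.py '0 0.1 0.3 0 0;0 0.1 0.4 0 0;0 0.1 0.45 0 0'; python3 drive.py '0 0 0.1 0 0;0 0 0.12 0 0'; python3 drive.py '0 0 0.08 0 0;0 0 0.08 0 0';python3 drive.py '0 0 0.08 0 0;0 0 0.08 0 0'; python3 -c "
from h import *
delta('d',.055)"
```

```text
time: 17.85
ee_pos: [0.599, 0.031, 0.0888]
tcp_rot: [176.7, -0.4, 160.8]
wrist_force: [-0.0, 0.8, -0.2]
opening: 0.0001
grasp_force: 0.0
time: 18.02
ee_pos: [0.5989, 0.0311, 0.0874]
tcp_rot: [176.7, -0.4, 160.7]
wrist_force: [-0.0, 0.4, -0.2]
opening: -0.0003
grasp_force: 0.0
time: 18.18
ee_pos: [0.5987, 0.0311, 0.0859]
tcp_rot: [176.7, -0.4, 160.7]
wrist_force: [0.5, 0.2, -0.7]
opening: 0.0
grasp_force: 0.0
time: 18.35
ee_pos: [0.5986, 0.0311, 0.0847]
tcp_rot: [176.7, -0.5, 160.7]
wrist_force: [-0.2, -0.2, -1.2]
opening: -0.0001
grasp_force: 0.0
d target [0.5991 0.0316] tip [0.5988 0.0325 0.0597] F [-0.2 -0.2 -1.2] rot [176.7  -0.5 160.7] delta [-0.0006 -0.001   0.0047]
```

```bash
for i in 1; do python3 drive.py '0 0 0.1 0 0;0 0 0.15 0 0'; python3 drive.py '0 0 0.08 0 0;0 0 0.08 0 0';python3 drive.py '0 0 0.08 0 0;0 0 0.08 0 0';python3 drive.py '0 0 0.08 0 0;0 0 0.08 0 0'; done | grep -E "ee_pos|wrist"
```

```text
ee_pos: [0.5986, 0.0312, 0.0831]
wrist_force: [-0.1, 0.0, -0.2]
ee_pos: [0.5985, 0.0312, 0.0822]
wrist_force: [-0.4, -0.1, -0.6]
ee_pos: [0.5986, 0.0313, 0.0815]
wrist_force: [-0.1, -0.2, 0.1]
ee_pos: [0.5986, 0.0313, 0.0807]
wrist_force: [-0.6, 0.4, 0.5]
```

No contact down to 55.7 mm, so d is seated as well. Withdraw and hand in.

In the tool's units: -0.1 m is -10, -0.09 m is -9.

```bash
python3 drive.py '0 0 -3 0 0;0 0 -6 0 0;0 0 -9 0 0;0 0 -10 0 0;0 0 -10 0 0'; python3 -c "
from workcell import bot
print(bot.job_done())"
```

```text
time: 19.43
ee_pos: [0.5988, 0.0255, 0.1841]
tcp_rot: [176.6, -0.2, 160.7]
wrist_force: [0.7, -0.7, -0.8]
opening: 0.0001
grasp_force: 0.0
the job is handed in; nothing more can be done
None
```

I pressed the lid down at all four corners, and retouching each met no resistance down to about 56 mm, so all four latches should be closed and the lid flush; I withdrew the arm and handed the job in at about 19.4 s, with no verdict returned.

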